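# Clip the pasta tub shut against the bar

## Robot

A 6-joint arm with a two-finger parallel gripper is mounted at the origin on the work surface. World frame = base frame: x ahead of the robot, y to its left, z up, the work surface at z = 0. Lengths are in m, angles in rad, forces in N, time in s.
With the tool pointing down it reaches from about 0.375 to 0.9 m from the base axis. Payload 3.1 kg.
Tool frame: the origin (TCP) lies between the finger pads; the fingertips stand 22 mm ahead of it and the grasp point (between the pads) lies 3 mm ahead of it; z points along the fingers, y is the line along which they close (so a half turn about z gives the same grasp; the last joint's range is limited). The gripper opens to 87 mm and grips with 3 to 60 N. Pads are 19 mm wide; open, the fingers measure 117 mm over their backs; the gripper's body (75 mm by 190 mm) begins 51 mm behind the grasp point.
Start: joints at [1.091, 0.527, 1.433, -0, 1.181, -0.178], TCP at [0.186, 0.597, 0.245] pointing down, gripper open.
Joint ranges: [-3.08, 3.08], [-0.75, 2.2], [0.22, 2.44], [-1.43, 4.57], [0, 2.65], [-2.85, 2.85]. Speed limits (rad/s): [2.79, 2.79, 3.14, 3.14, 3.14, 3.14].

## Interface

Orientations are given as a unit quaternion [x, y, z, w].
In Python, from rig import robot gives the robot as it stands.
- The arm moves only by the tool move_arm, never from a script. Its argument "series" is text: rows parted by semicolons, each of 6 numbers parted by spaces: the shift along the tool's x, y, z in mm, then the turn, a rotation vector about the tool's x, y, z in degrees. In form: dx dy dz ax ay az; .... A call has 1 to 8 rows; each row is the pose to reach, as a shift and turn from the pose commanded when the call began, along the tool's axes at that moment; what a row does not reach only later rows make up. A row lasts 1/12 s, in which the tool goes at most 41.7 mm and 7.16 degrees, less where a joint would pass 70% of its speed; a pose out of reach is approached as far as the arm can. A call with a gripper value outside its range is refused whole. "jaw" is the opening, from 0 (shut) to 1 (fully open), set as the call begins (left out, the last holds). The fingers move at their own pace and stop on an object; "newtons" is the grip in N (left out, the last holds). Time passes only in rows, so rows that repeat a pose let the fingers close. It gives the time, the measured TCP pose, the force, the opening and the grip force at its end, in the units of the state.
- robot.get_obs(): the state, without advancing time (a new reading comes with each control period).
- robot.camera(name): name is "side" or "top"; returns a dict with "img" (480x640x3 uint8, red, green, blue), "mtx" (3x3 intrinsics, pixels), "world_to_cam" (4x4, takes a point from world to camera coordinates). Camera axes: x right, y down, z forward; pixel columns grow to the right and rows downward; lengths in m; the calibration is good to about 2 mm. A picture is of the moment at which its call begins. There is no depth.
- robot.hand_in(): hands the job in; it is judged then, once.
Trained networks look in a picture, given as the dict that the camera call returned (one of the last four; its "shot" number tells which), for a name from the list of things; names that differ only in an ending like _2 or _b are one class to them, and where a whole thing is asked for, a point or a joint stands for the part that bears it (a point fixed in the world has none). Each returns a list of dicts, best first, with "p" (0 to 1); they miss things now and then, are a little off and sometimes report something else, mostly with a low value. They report only what shows in the picture. A call takes as long as a camera call. They do not tell look-alikes from the thing itself.
- robot.search_frame(picture, thing): "xyz" ([x, y, z] in m, in world coordinates, good to about 4 mm: the middle of the surface that is visible of it).
- robot.tip_of(picture, thing): "xyz" ([x, y, z] in m, in world coordinates, good to about 4 mm: a listed point, or the origin of a listed thing).
The state is a dict: "time": time; "q": joint angles; "joint_velocities": joint speeds; "joint_torque": joint torques, N m; "position": TCP position; "tool_rot": TCP orientation; "ft_force": force on the tool from outside, world axes, zero at the start; "moment": the same for the moment, N m; "grip_width": finger opening in m; "grip_force": force on a finger pad.
Only numpy, scipy, OpenCV 4.12 (cv2) and the standard library are available. Lean on these libraries where they do the work, as an engineer would, in place of code of your own. Each camera call takes 0.05 s, during which the arm holds its last target. There are 200 camera calls.

## Task

Two neighbouring clips on the storage tub's lid still stand open. Take the tub by the grip on its lid, slide it against the fixed steel bar until the bar has pressed one open clip fully shut, then draw it back, turn it and press the other open clip fully shut the same way: the bar, not the gripper, must close the clips. The lid is not secure yet, so keep the tub standing flat on the counter all the time, do not disturb the other things, and leave it standing there with both clips shut.

Things in the scene. Friction and masses are not known exactly. Their poses are not given: they have to be found in the camera images.
- tub: white plastic storage tub with grey clip-on lid, 0.6 kg, on four slippery glide feet; walls 120 x 120 mm, lid 128 x 128 mm, lid's top 90 mm above the counter. Origin: centre of the underside; z up. Each side carries a grey clip hinged at the lid's edge and hanging down. The -x and -y clips are shut (outer faces 69 mm from the tub's axis); the +x (clip_a) and +y (clip_b) ones stand out at a slant.
- grip (a point): middle of the upright grip on the centre of the lid, 108 mm above the counter: a solid bar 80 mm long (tub's x), 16 mm wide (tub's y), from 88 to 120 mm above the counter; axes parallel to the tub's
- side_a (a point): point of the tub on its +x side, where the outer face of clip_a lies when shut: 69 mm from the tub's axis, 62 mm above the counter (the height of the bar); axes parallel to the tub's
- side_b (a point): the same on the +y side for clip_b; axes parallel to the tub's
- clip_a (a joint): angle of the clip on the tub's +x side: 0 = shut flat, 0.6 to 0.85 = open as found. 56 mm wide, 42 mm from hinge to tip, 5 mm thick; hinge 66.5 mm out from the tub's axis, 82 mm up; tip, open, up to 102 mm from the axis. Stiff, stays where it is left; about 4 N on its outer face, in towards the tub, closes it
- clip_b (a joint): angle of the clip on the tub's +y side, likewise
- bar: fixed level round steel bar, 14 mm thick, 300 mm long along its own y axis, on two posts 284 mm apart; bar's axis 62 mm above the counter, top 69 mm. Origin: on the counter below the middle of the bar; its x axis is level, square to the bar and points away from the robot, so the tub comes from its -x side and the bar's near face is at x = -7 mm
- bowl: white porcelain bowl, 150 mm across, 60 mm high; bystander, origin at the centre of its underside
- ramekin: bronze-coloured aluminium ramekin, 84 mm across, 45 mm high; bystander, origin at the centre of its underside
- jar: glass jar with steel cap, 72 mm across, 120 mm high; bystander, origin at the centre of its underside
- rolling_pin: walnut rolling pin lying along its x axis on two low rests, 320 mm long, 60 mm high; bystander, origin at the centre of its underside
- scraper: steel bench scraper lying flat, 115 x 150 mm, 18 mm high; bystander, origin at the centre of its underside
- mill: wooden pepper mill, 52 mm across, 150 mm high; bystander, origin at the centre of its underside
Things that resemble listed ones, but are neither listed nor needed, are in the scene too. Leave any pink or yellow look-alike of the tub alone.

How it is judged:
By the outcome, as a careful person would: the job done as asked, in the order asked, and still so for the second after the job is handed in, with the robot touching nothing.
It also fails if it takes over 64 s, if anything falls off the work surface, if the arm or the gripper's body presses on something with over 40 N, if the wrist force passes 120 N, or if a joint passes its speed limit or range.

## Working session

There is one attempt and no reset: what is moved stays moved. The work goes in short steps, Python scripts to look and compute and a tool call to move; the robot and the scene stay as the last step left them, time stands still between calls to the robot, and variables do not carry over. Pictures are saved under pics/ and viewed, at most 10 in all, crops included, and the job is handed in when it is done.

Besides the shell and the picture viewer there is one more tool, called as name(argument=value, ...), one argument or row to a line, values as JSON. move_arm: Moves the arm, as the interface text tells. Its arguments: {"type":"object","properties":{"series":{"type":"string"},"jaw":{"type":"number"},"newtons":{"type":"number"}},"required":["series"]}

```bash
mkdir -p pics; ls; python3 - <<'E'
from rig import robot
import cv2
for n in ("top","side"):
    c=robot.camera(n); cv2.imwrite(f"pics/{n}0.png",c["img"][:,:,::-1])
    print(n,c["mtx"].tolist(),c["world_to_cam"].tolist())
    for t in ["tub","grip","side_a","side_b","clip_a","bar","bowl","ramekin","jar","rolling_pin","scraper","mill"]:
        for f in ("search_frame","tip_of"):
            try: r=getattr(robot,f)(c,t)
            except Exception as e: r=[];print(t,f,e)
            print(t,f,[([round(float(v),3) for v in d["xyz"]],round(float(d["p"]),2)) for d in r[:4]])
o=robot.get_obs();print(o["time"],o["position"],o["tool_rot"])
E
```

```text
pics
top [[482.4776010524703, 0.0, 318.6778107686378], [0.0, 482.4776010524703, 239.52253745960348], [0.0, 0.0, 1.0]] [[0.01263994966508862, -0.9999154721223141, 0.0030463556707873416, -0.056281333030488906], [-0.9834079609548613, -0.012982540125581485, -0.18094263174412323, 0.4964067701566599], [0.1809668864822119, -0.0007087046610378833, -0.983488934220735, 1.269855412835299], [0.0, 0.0, 0.0, 1.0]]
tub search_frame [([0.202, 0.264, 0.093], 0.82), ([0.444, 0.05, 0.09], 0.79), ([0.216, -0.315, 0.097], 0.59)]
tub tip_of [([0.215, -0.323, 0.003], 0.94), ([0.199, 0.273, -0.002], 0.91), ([0.44, 0.05, -0.0], 0.6)]
grip search_frame [([0.217, -0.322, 0.089], 0.77), ([0.202, 0.269, 0.088], 0.69), ([0.447, 0.048, 0.086], 0.59), ([0.478, -0.021, 0.072], 0.19)]
grip tip_of [([0.216, -0.326, 0.104], 0.77), ([0.203, 0.273, 0.106], 0.73), ([0.441, 0.052, 0.109], 0.61), ([0.741, 0.258, 0.004], 0.46)]
side_a search_frame [([0.445, 0.048, 0.086], 0.96), ([0.215, -0.324, 0.086], 0.93), ([0.206, 0.265, 0.093], 0.78), ([0.51, 0.088, 0.072], 0.43)]
side_a tip_of [([0.244, -0.264, 0.062], 0.89), ([0.26, 
[... 3143 characters left out ...]
[0.426, -0.307, 0.018], 0.66), ([0.732, 0.242, 0.069], 0.52)]
ramekin tip_of [([0.422, -0.316, 0.002], 0.84), ([0.408, 0.345, -0.001], 0.27)]
jar search_frame [([0.404, 0.319, 0.084], 0.88)]
jar tip_of [([0.406, 0.346, 0.001], 0.78), ([0.439, 0.053, 0.001], 0.64)]
rolling_pin search_frame [([0.432, 0.025, 0.09], 0.73), ([0.663, -0.434, 0.051], 0.71)]
rolling_pin tip_of [([0.68, -0.419, -0.002], 0.66)]
scraper search_frame [([0.37, -0.489, 0.009], 0.82)]
scraper tip_of [([0.376, -0.481, -0.002], 0.64)]
mill search_frame [([0.732, 0.244, 0.071], 0.6)]
mill tip_of [([0.739, 0.258, 0.002], 0.85)]
2.4 [0.18571819 0.5967682  0.24455011] [1.50329980e-01 9.88635877e-01 1.35436284e-05 3.76874416e-06]
```

View pics/top0.png

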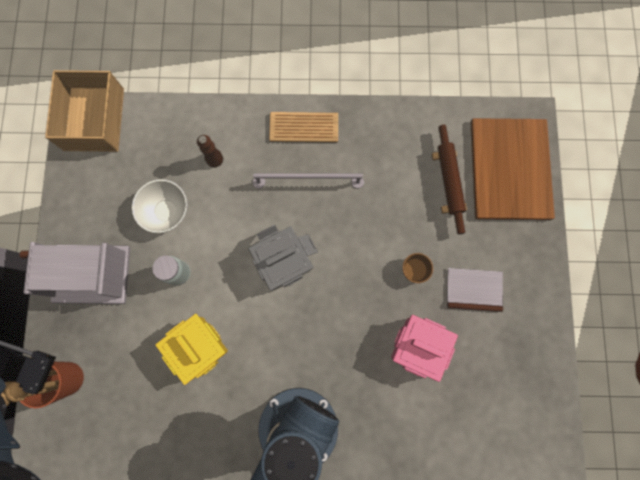

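```bash
python3 - <<'E'
import cv2,numpy as np
t=cv2.imread("pics/top0.png");s=cv2.imread("pics/side0.png")
K=np.array([[482.4776,0,318.678],[0,482.4776,239.52],[0,0,1]])
W=np.array([[0.01263994966508862, -0.9999154721223141, 0.0030463556707873416, -0.056281333030488906], [-0.9834079609548613, -0.012982540125581485, -0.18094263174412323, 0.4964067701566599], [0.1809668864822119, -0.0007087046610378833, -0.983488934220735, 1.269855412835299]])
p=K@(W@np.array([.44,.052,.1,1]));u,v=(p[:2]/p[2]).astype(int);print(u,v)
a=cv2.resize(t[v-75:v+75,u-50:u+50],None,fx=4,fy=4,interpolation=2)
K=np.array([[468.37,0,327.03],[0,468.37,246.635],[0,0,1]])
W=np.array([[0.9424946158379849, -0.3339816545944686, 0.01265517723110912, -0.4520482297230211], [-0.251366117154309, -0.7332918370042182, -0.6317421601648455, 0.13251726150364446], [0.2202702300883528, 0.5922325017907413, -0.7750752799306038, 1.2925914622683121]])
p=K@(W@np.array([.44,.052,.06,1]));u,v=(p[:2]/p[2]).astype(int);print(u,v)
b=cv2.resize(s[v-75:v+75,u-50:u+50],None,fx=4,fy=4,interpolation=2)
cv2.imwrite("pics/crop.png",np.hstack([a,b]))
E
```

```text
279 256
308 228
```

View pics/crop.png

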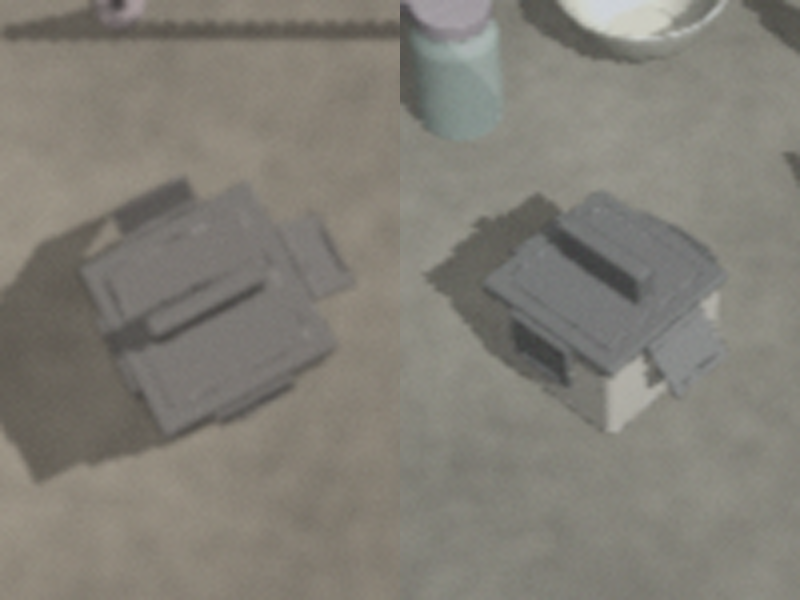

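The candidates are the grey-lidded tub (280,256), a yellow one (190,348) and a pink one (425,348). Only the grey one fits the description. The crop confirms this: its two open clips are up-left (world +x, clip_b) and right (clip_a), with the grip along the line to clip_a. The tub's yaw is about -61.5° and its centre about (0.441, 0.052).

Next I get the bar's yaw and start moving above the tub.

```bash
cat > h.py <<'E'
import numpy as np
from rig import robot
from scipy.spatial.transform import Rotation as R
def to(x,y,z,yaw_y):
    "shift (mm) and turn about tool z (deg) to bring TCP to x,y,z and tool y to world heading yaw_y (deg)"
    o=robot.get_obs();r=R.from_quat(o["tool_rot"]);M=r.as_matrix()
    cur=np.degrees(np.arctan2(M[1,1],M[0,1]))
    print("t",round(o["time"],2),"pos",o["position"].round(4),"yaw_y",cur.round(2),"tilt",M[:,2].round(3),"F",np.round(o["ft_force"],1),"w",round(o["grip_width"],4))
    print("shift",(M.T@(np.array([x,y,z])-o["position"])*1000).round(1),"az",round(-((yaw_y-cur+180)%360-180),2))
def ray(c,u,v,z):
    W=np.array(c["world_to_cam"]);Rm=W[:3,:3];o=-Rm.T@W[:3,3];d=Rm.T@np.linalg.inv(c["mtx"])@[u,v,1]
    return o+d*(z-o[2])/d[2]
E
python3 - <<'E'
from h import *
import cv2
to(.441,.052,.2,28.5)
c=robot.camera("top");g=c["img"].astype(int).sum(2)
P=[]
for u in range(272,350,6):
    col=g[165:192,u].astype(float);w=np.clip(col-np.median(col)-40,0,None)
    if w.sum(): 
        v=165+(w*np.arange(27)).sum()/w.sum();P.append((u,round(v,2),*ray(c,u,v,.066)[:2].round(4)))
P=np.array(P);print(P);k=np.polyfit(P[:,3],P[:,2],1);print(k)
E
```

```text
t 2.4 pos [0.1857 0.5968 0.2446] yaw_y 72.71 tilt [ 0.  0. -1.] F [ 0.6 -0.1 -0.3] w 0.0869
shift [-405.7 -444.3   44.5] az 44.21
[[ 2.7200e+02  1.7443e+02  6.7360e-01  8.0800e-02]
 [ 2.7800e+02  1.7430e+02  6.7420e-01  6.4300e-02]
 [ 2.8400e+02  1.7452e+02  6.7380e-01  4.7800e-02]
 [ 2.9000e+02  1.7427e+02  6.7470e-01  3.1300e-02]
 [ 2.9600e+02  1.7434e+02  6.7470e-01  1.4800e-02]
 [ 3.0200e+02  1.7447e+02  6.7460e-01 -1.7000e-03]
 [ 3.0800e+02  1.7446e+02  6.7490e-01 -1.8200e-02]
 [ 3.1400e+02  1.7446e+02  6.7510e-01 -3.4700e-02]
 [ 3.2000e+02  1.7439e+02  6.7550e-01 -5.1200e-02]
 [ 3.2600e+02  1.7453e+02  6.7530e-01 -6.7700e-02]
 [ 3.3200e+02  1.7443e+02  6.7580e-01 -8.4200e-02]
 [ 3.3800e+02  1.7456e+02  6.7570e-01 -1.0070e-01]
 [ 3.4400e+02  1.7460e+02  6.7580e-01 -1.1720e-01]]
[-0.01085581  0.67470242]
```

move_arm(
  series="-200 -222 0 0 0 22;-200 -222 0 0 0 22;-200 -222 0 0 0 22;-200 -222 0 0 0 22;-200 -222 0 0 0 22;-200 -222 0 0 0 22;-200 -222 0 0 0 22;-200 -222 0 0 0 22",
  jaw=1,
  newtons=55,
)

```text
time: 3.12
position: [0.3123, 0.3208, 0.2446]
tool_rot: [0.338, 0.941, -0.001, 0.001]
ft_force: [-0.3, -0.3, -0.3]
grip_width: 0.0872
grip_force: 0.0
```

```bash
python3 -c "
from h import *
to(.441,.052,.19,28.5)"
```

```text
t 3.12 pos [0.3123 0.3208 0.2446] yaw_y 50.44 tilt [ 0.    -0.003 -1.   ] F [-0.3 -0.3 -0.3] w 0.0872
shift [-270.3 -125.2   55.4] az 21.94
```

move_arm(
  series="-270 -125 0 0 0 22;-270 -125 0 0 0 22;-270 -125 0 0 0 22;-270 -125 0 0 0 22;-270 -125 0 0 0 22;-270 -125 0 0 0 22;-270 -125 0 0 0 22;-270 -125 0 0 0 22",
)

```text
time: 3.78
position: [0.4452, 0.0525, 0.2453]
tool_rot: [0.512, 0.859, 0.0, 0.003]
ft_force: [-0.1, 0.2, 0.4]
grip_width: 0.0871
grip_force: 0.0
```

```bash
python3 - <<'E'
from h import *
import cv2
im=[]
for n in ("top","side"):
    c=robot.camera(n)
    W=c["world_to_cam"];p=c["mtx"]@(W@np.array([.44,.052,.12,1]))[:3];u,v=(p[:2]/p[2]).astype(int)
    im.append(cv2.resize(c["img"][v-75:v+75,u-50:u+50,::-1],None,fx=4,fy=4,interpolation=2))
    for t in ("grip","side_a"): print(n,t,[(np.round(d["xyz"],3).tolist(),round(float(d["p"]),2)) for d in robot.tip_of(c,t) if abs(d["xyz"][0]-.44)<.12 and abs(d["xyz"][1]-.05)<.12])
cv2.imwrite("pics/c2.png",np.hstack(im))
to(.441,.052,.19,28.5)
E
```

```text
top grip []
top side_a []
side grip [([0.44, 0.055, 0.107], 0.73)]
side side_a [([0.502, 0.088, 0.063], 0.89), ([0.474, -0.01, 0.064], 0.62)]
t 4.08 pos [0.4394 0.0592 0.2444] yaw_y 28.83 tilt [-0.001  0.001 -1.   ] F [-0.6  0.9  0.2] w 0.0869
shift [-7.1 -2.  54.4] az 0.33
```

View pics/c2.png

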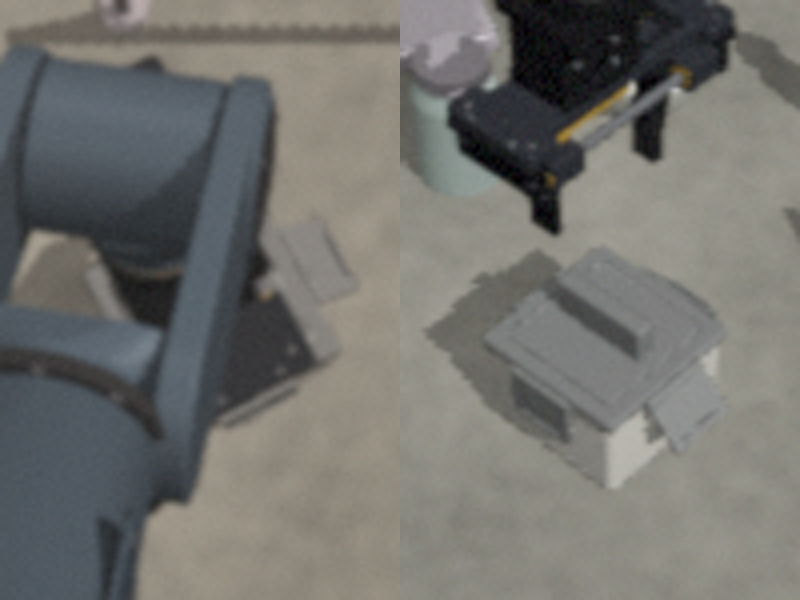

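The picture shows the tub unmoved and the fingers straddling the grip, roughly centred about 130 mm above it. I'll shift by (-6, -1) and go down.

move_arm(
  series="-6 -1 25 0 0 0.3;-6 -1 50 0 0 0.3;-6 -1 75 0 0 0.3;-6 -1 95 0 0 0.3;-6 -1 110 0 0 0.3;-6 -1 120 0 0 0.3;-6 -1 120 0 0 0.3;-6 -1 120 0 0 0.3",
)

```text
time: 4.75
position: [0.4417, 0.0532, 0.1244]
tool_rot: [0.511, 0.86, -0.0, -0.001]
ft_force: [0.9, -0.3, 0.1]
grip_width: 0.0869
grip_force: 0.0
```

```bash
python3 -c "
from h import *
to(.4405,.053,.116,28.5)"
```

```text
t 4.75 pos [0.4417 0.0532 0.1244] yaw_y 28.54 tilt [-0.002  0.    -1.   ] F [ 0.9 -0.3  0.1] w 0.0869
shift [ 0.4 -1.2  8.4] az 0.04
```

move_arm(
  series="0 -1 4 0 0 0;0 -1 8 0 0 0;0 -1 8 0 0 0;0 -1 8 0 0 0",
)

```text
time: 5.08
position: [0.4417, 0.0515, 0.1168]
tool_rot: [0.512, 0.859, 0.0, 0.0]
ft_force: [-0.1, 0.6, -0.1]
grip_width: 0.0869
grip_force: 0.0
```

move_arm(
  series="0 0 0 0 0 0;0 0 0 0 0 0;0 0 0 0 0 0;0 0 0 0 0 0;0 0 0 0 0 0;0 0 0 0 0 0;0 0 0 0 0 0;0 0 0 0 0 0",
  jaw=0,
  newtons=15,
)

```text
time: 5.75
position: [0.4416, 0.0514, 0.1165]
tool_rot: [0.512, 0.859, -0.0, -0.0]
ft_force: [-0.0, 0.1, 0.8]
grip_width: 0.0413
grip_force: 0.0
```

move_arm(
  series="0 0 0 0 0 0;0 0 0 0 0 0;0 0 0 0 0 0;0 0 0 0 0 0;0 0 0 0 0 0;0 0 0 0 0 0",
  jaw=0,
  newtons=55,
)

```text
time: 6.25
position: [0.4415, 0.0514, 0.1165]
tool_rot: [0.512, 0.859, -0.0, -0.0]
ft_force: [-0.8, -0.4, 0.6]
grip_width: 0.0157
grip_force: 55.0
```

```bash
python3 -c "
from h import *
to(.50,0.01,.116,0.6)"
```

```text
t 6.25 pos [0.4415 0.0514 0.1165] yaw_y 28.4 tilt [-0.  0. -1.] F [-0.8 -0.4  0.6] w 0.0157
shift [-64.2  31.8   0.5] az 27.8
```

move_arm(
  series="-2 1 0 0 0 1;-6 3 0 0 0 3;-11 5 0 0 0 5;-16 8 0 0 0 7;-21 10 0 0 0 9;-26 13 0 0 0 11;-30 15 0 0 0 13;-32 16 0 0 0 14",
)

```text
time: 6.92
position: [0.4711, 0.0307, 0.1165]
tool_rot: [0.614, 0.79, -0.0, -0.0]
ft_force: [-1.4, 1.8, 2.1]
grip_width: 0.0156
grip_force: 55.0
```

```bash
python3 -c "
from h import *
to(.50,0.01,.1165,0.6)"
```

```text
t 6.92 pos [0.4711 0.0307 0.1165] yaw_y 14.29 tilt [-0.  0. -1.] F [-1.4  1.8  2.1] w 0.0156
shift [-27.2  22.9   0. ] az 13.69
```

move_arm(
  series="-2 1 0 0 0 1;-5 4 0 0 0 3;-9 8 0 0 0 5;-14 12 0 0 0 7;-19 16 0 0 0 9;-23 20 0 0 0 11;-26 22 0 0 0 13;-27 23 0 0 0 13.7",
)

```text
time: 7.58
position: [0.5, 0.0102, 0.1165]
tool_rot: [0.703, 0.711, -0.0, -0.0]
ft_force: [-1.6, 0.7, 2.6]
grip_width: 0.0156
grip_force: 55.0
```

```bash
python3 -c "
from h import *
to(.598,0.01,.1165,0.6)
c=robot.camera('side')
import cv2
cv2.imwrite('pics/s3.png',c['img'][100:400,150:550,::-1].repeat(2,0).repeat(2,1))
"
```

```text
t 7.58 pos [0.5    0.0102 0.1165] yaw_y 0.62 tilt [-0.  0. -1.] F [-1.6  0.7  2.6] w 0.0156
shift [-1.3 98.  -0. ] az 0.02
```

View pics/s3.png

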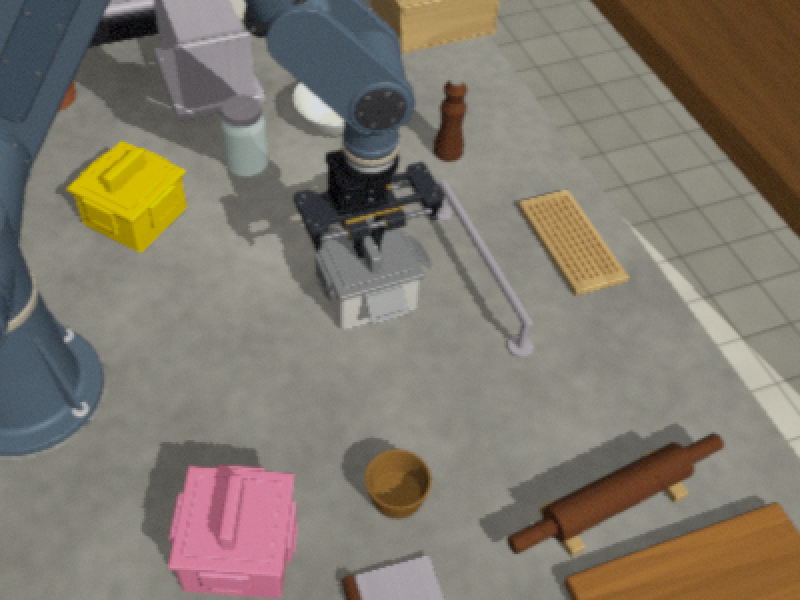

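The tub stands flat with clip_b facing the bar at about (470-530, 250), which lies clear ahead. Now I advance.

move_arm(
  series="-0.2 3 0 0 0 0;-0.4 10 0 0 0 0;-0.5 18 0 0 0 0;-0.6 28 0 0 0 0;-0.7 38 0 0 0 0;-0.8 47 0 0 0 0;-0.9 54 0 0 0 0;-1 58 0 0 0 0",
)

```text
time: 8.3
position: [0.559, 0.0101, 0.1166]
tool_rot: [0.703, 0.712, 0.0, 0.0]
ft_force: [-3.2, 0.1, 3.3]
grip_width: 0.0157
grip_force: 55.0
```

move_arm(
  series="0 3 0 0 0 0;0 6 0 0 0 0;0 9 0 0 0 0;0 12 0 0 0 0;0 15 0 0 0 0;0 18 0 0 0 0;0 21 0 0 0 0;0 24 0 0 0 0",
)

```text
time: 8.97
position: [0.5805, 0.0106, 0.1167]
tool_rot: [0.703, 0.712, -0.001, -0.002]
ft_force: [-7.5, 0.4, 7.7]
grip_width: 0.0155
grip_force: 55.0
```

move_arm(
  series="0 2 0 0 0 0;0 4 0 0 0 0;0 6 0 0 0 0;0 8 0 0 0 0;0 10 0 0 0 0;0 11 0 0 0 0;0 12 0 0 0 0;0 12 0 0 0 0",
)

```text
time: 9.63
position: [0.5922, 0.0108, 0.1167]
tool_rot: [0.703, 0.712, -0.001, -0.002]
ft_force: [-6.2, -0.6, 7.0]
grip_width: 0.016
grip_force: 55.0
```

```bash
python3 -c "
from h import *
to(.598,0.01,.1165,0.6)"
```

```text
t 9.63 pos [0.5922 0.0108 0.1167] yaw_y 0.72 tilt [-0.004  0.    -1.   ] F [-6.2 -0.6  7. ] w 0.016
shift [-0.9  5.8  0.1] az 0.12
```

move_arm(
  series="0 1 0 0 0 0;0 2 0 0 0 0;0 3 0 0 0 0;0 4 0 0 0 0;0 4 0 0 0 0;0 4 0 0 0 0",
)

```text
time: 10.13
position: [0.5962, 0.0109, 0.1166]
tool_rot: [0.703, 0.712, -0.001, -0.002]
ft_force: [-6.0, -0.7, 5.9]
grip_width: 0.0155
grip_force: 55.0
```

move_arm(
  series="0 1 0 0 0 0;0 1 0 0 0 0;0 2 0 0 0 0;0 2 0 0 0 0;0 2 0 0 0 0",
)

```text
time: 10.55
position: [0.5975, 0.0109, 0.1166]
tool_rot: [0.703, 0.712, -0.002, -0.002]
ft_force: [-7.8, -1.2, 8.4]
grip_width: 0.0156
grip_force: 55.0
```

move_arm(
  series="0 1 0 0 0 0;0 1 0 0 0 0;0 1 0 0 0 0;0 1 0 0 0 0",
)

```text
time: 10.88
position: [0.5977, 0.0109, 0.1167]
tool_rot: [0.703, 0.712, -0.002, -0.003]
ft_force: [-10.3, -1.1, 9.9]
grip_width: 0.0162
grip_force: 55.0
```

move_arm(
  series="0 1 0 0 0 0;0 1 0 0 0 0;0 1 0 0 0 0;0 1 0 0 0 0",
)

```text
time: 11.22
position: [0.5978, 0.0109, 0.1168]
tool_rot: [0.702, 0.712, -0.003, -0.003]
ft_force: [-10.8, -0.8, 10.6]
grip_width: 0.0155
grip_force: 55.0
```

It has stopped hard at 0.5978, where the expected stop is 0.598. I'll draw back and look.

move_arm(
  series="0 -3 0 0 0 0;0 -6 0 0 0 0;0 -10 0 0 0 0;0 -16 0 0 0 0;0 -23 0 0 0 0;0 -31 0 0 0 0;0 -38 0 0 0 0;0 -44 0 0 0 0",
)

```text
time: 11.88
position: [0.557, 0.0101, 0.1166]
tool_rot: [0.703, 0.711, -0.0, -0.0]
ft_force: [1.2, 0.3, -2.1]
grip_width: 0.0158
grip_force: 55.0
```

move_arm(
  series="0 -6 0 0 0 0;0 -13 0 0 0 0;0 -21 0 0 0 0;0 -30 0 0 0 0;0 -39 0 0 0 0;0 -47 0 0 0 0;0 -53 0 0 0 0;0 -56 0 0 0 0",
)

```text
time: 12.55
position: [0.5006, 0.0096, 0.1165]
tool_rot: [0.703, 0.711, -0.0, -0.0]
ft_force: [0.9, -0.2, -1.4]
grip_width: 0.0155
grip_force: 55.0
```

```bash
python3 -c "
from h import *
to(.50,-0.005,.1165,90.6)
import cv2
im=[]
for n in ('top','side'):
    c=robot.camera(n);W=c['world_to_cam'];p=c['mtx']@(W@np.array([.53,.01,.07,1]))[:3];u,v=(p[:2]/p[2]).astype(int)
    im.append(cv2.resize(c['img'][v-75:v+75,u-50:u+50,::-1],None,fx=4,fy=4,interpolation=2))
cv2.imwrite('pics/c4.png',np.hstack(im))
"
```

```text
t 12.55 pos [0.5006 0.0096 0.1165] yaw_y 0.7 tilt [-0.001  0.    -1.   ] F [ 0.9 -0.2 -1.4] w 0.0155
shift [-14.5  -0.7   0. ] az -89.9
```

View pics/c4.png

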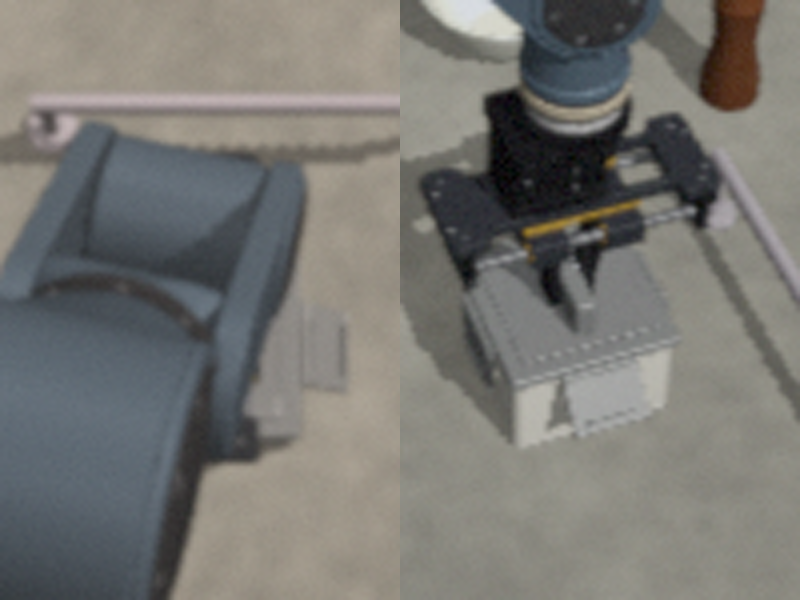

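The bar side of the lid shows no protruding clip now. clip_a still stands out, toward the camera at (605,400). I'll turn the tub +90°.

move_arm(
  series="-1 0 0 0 0 -1;-2 0 0 0 0 -4;-4 0 0 0 0 -8;-6 0 0 0 0 -13;-8 0 0 0 0 -18;-10 0 0 0 0 -23;-12 0 0 0 0 -27;-14 0 0 0 0 -30",
)

```text
time: 13.32
position: [0.5025, -0.0045, 0.1165]
tool_rot: [0.493, 0.87, 0.0, -0.0]
ft_force: [-0.4, 1.0, 0.5]
grip_width: 0.0153
grip_force: 55.0
```

move_arm(
  series="0 0 0 0 0 -2;0 0 0 0 0 -6;0 0 0 0 0 -11;0 0 0 0 0 -16;0 0 0 0 0 -21;0 0 0 0 0 -26;0 0 0 0 0 -29;0 0 0 0 0 -30",
)

```text
time: 13.98
position: [0.5025, -0.0047, 0.1165]
tool_rot: [0.252, 0.968, 0.0, 0.0]
ft_force: [-0.7, -0.0, -0.3]
grip_width: 0.0156
grip_force: 55.0
```

move_arm(
  series="0 0 0 0 0 -2;0 0 0 0 0 -6;0 0 0 0 0 -11;0 0 0 0 0 -16;0 0 0 0 0 -21;0 0 0 0 0 -26;0 0 0 0 0 -29;0 0 0 0 0 -30",
)

```text
time: 14.65
position: [0.5024, -0.0046, 0.1165]
tool_rot: [-0.007, 1.0, 0.0, 0.0]
ft_force: [-0.2, -0.2, 0.6]
grip_width: 0.0156
grip_force: 55.0
```

```bash
python3 -c "
from h import *
to(.598,-0.005,.1165,90.6)
import cv2
im=[]
for n in ('top','side'):
    c=robot.camera(n);W=c['world_to_cam'];p=c['mtx']@(W@np.array([.53,.01,.07,1]))[:3];u,v=(p[:2]/p[2]).astype(int)
    im.append(cv2.resize(c['img'][v-75:v+75,u-50:u+50,::-1],None,fx=4,fy=4,interpolation=2))
cv2.imwrite('pics/c5.png',np.hstack(im))
"
```

```text
t 14.65 pos [ 0.5024 -0.0046  0.1165] yaw_y 90.76 tilt [ 0.  0. -1.] F [-0.2 -0.2  0.6] w 0.0156
shift [-95.6  -1.7   0.1] az 0.16
```

View pics/c5.png

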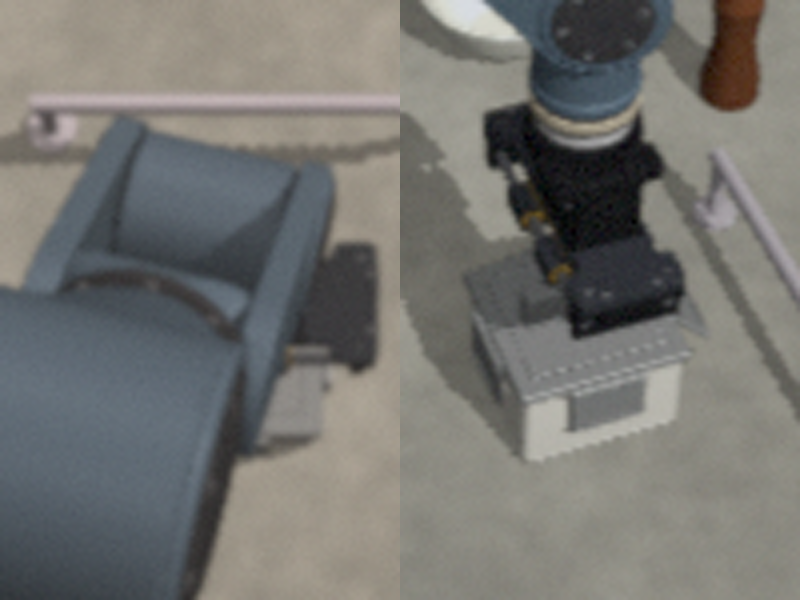

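The tub is flat and square, and the open clip_a shows at (690,315) pointing at the bar. I advance along tool -x.

move_arm(
  series="-3 0 0 0 0 0;-10 -0.5 0 0 0 0.2;-18 -0.5 0 0 0 0.2;-28 -0.7 0 0 0 0.2;-38 -0.8 0 0 0 0.2;-47 -1 0 0 0 0.2;-53 -1 0 0 0 0.2;-56 -1 0 0 0 0.2",
)

```text
time: 15.42
position: [0.559, -0.0049, 0.1165]
tool_rot: [-0.004, 1.0, -0.0, 0.0]
ft_force: [-3.2, -0.4, 4.6]
grip_width: 0.0155
grip_force: 55.0
```

move_arm(
  series="-3 0 0 0 0 0;-6 0 0 0 0 0;-9 0 0 0 0 0;-12 0 0 0 0 0;-15 0 0 0 0 0;-18 0 0 0 0 0;-21 0 0 0 0 0;-24 0 0 0 0 0",
)

```text
time: 16.08
position: [0.5806, -0.0045, 0.1167]
tool_rot: [-0.005, 1.0, 0.0, -0.002]
ft_force: [-7.3, -0.2, 7.7]
grip_width: 0.0158
grip_force: 55.0
```

move_arm(
  series="-1 0 0 0 0 0;-3 0 0 0 0 0;-4 0 0 0 0 0;-5 0 0 0 0 0;-6 0 0 0 0 0;-7 0 0 0 0 0;-8 0 0 0 0 0;-8 0 0 0 0 0",
)

```text
time: 16.75
position: [0.5885, -0.0044, 0.1167]
tool_rot: [-0.005, 1.0, 0.0, -0.002]
ft_force: [-6.2, -0.4, 7.6]
grip_width: 0.0159
grip_force: 55.0
```

```bash
python3 -c "
from h import *
to(.598,-0.005,.1165,90.6)"
```

```text
t 16.75 pos [ 0.5885 -0.0044  0.1167] yaw_y 90.53 tilt [-0.004  0.    -1.   ] F [-6.2 -0.4  7.6] w 0.0159
shift [-9.5 -0.7  0.1] az -0.07
```

move_arm(
  series="-1 0 0 0 0 0;-2 0 0 0 0 0;-3 0 0 0 0 0;-4 0 0 0 0 0;-5 0 0 0 0 0;-5 0 0 0 0 0",
)

```text
time: 17.25
position: [0.5933, -0.0043, 0.1167]
tool_rot: [-0.005, 1.0, 0.0, -0.002]
ft_force: [-7.0, -0.1, 6.9]
grip_width: 0.0158
grip_force: 55.0
```

move_arm(
  series="-1 0 0 0 0 0;-1 0 0 0 0 0;-2 0 0 0 0 0;-2 0 0 0 0 0;-3 0 0 0 0 0;-3 0 0 0 0 0;-3 0 0 0 0 0",
)

```text
time: 17.83
position: [0.5963, -0.0042, 0.1166]
tool_rot: [-0.005, 1.0, 0.0, -0.002]
ft_force: [-6.0, 0.2, 7.6]
grip_width: 0.0155
grip_force: 55.0
```

move_arm(
  series="-1 0 0 0 0 0;-1 0 0 0 0 0;-1 0 0 0 0 0;-1 0 0 0 0 0",
)

```text
time: 18.17
position: [0.5973, -0.0042, 0.1166]
tool_rot: [-0.005, 1.0, 0.0, -0.002]
ft_force: [-6.5, -0.7, 7.0]
grip_width: 0.0156
grip_force: 55.0
```

move_arm(
  series="-1 0 0 0 0 0;-1 0 0 0 0 0;-1 0 0 0 0 0;-1 0 0 0 0 0",
)

```text
time: 18.5
position: [0.5982, -0.0042, 0.1167]
tool_rot: [-0.005, 1.0, 0.0, -0.002]
ft_force: [-6.9, -0.2, 6.8]
grip_width: 0.0156
grip_force: 55.0
```

Not stiff yet, so I keep going in 1 mm steps.

move_arm(
  series="-1 0 0 0 0 0;-1 0 0 0 0 0;-1 0 0 0 0 0;-1 0 0 0 0 0",
)

```text
time: 18.83
position: [0.5983, -0.0042, 0.1167]
tool_rot: [-0.005, 1.0, 0.0, -0.003]
ft_force: [-8.8, 1.3, 9.1]
grip_width: 0.0156
grip_force: 55.0
```

move_arm(
  series="-1 0 0 0 0 0;-1 0 0 0 0 0;-1 0 0 0 0 0;-1 0 0 0 0 0",
)

```text
time: 19.17
position: [0.5984, -0.0042, 0.1167]
tool_rot: [-0.005, 1.0, 0.0, -0.004]
ft_force: [-9.5, -0.9, 11.3]
grip_width: 0.0155
grip_force: 55.0
```

move_arm(
  series="-1 0 0 0 0 0;-1 0 0 0 0 0;-1 0 0 0 0 0;-1 0 0 0 0 0",
)

```text
time: 19.5
position: [0.5985, -0.0042, 0.1167]
tool_rot: [-0.005, 1.0, 0.0, -0.005]
ft_force: [-12.3, -1.2, 12.2]
grip_width: 0.0157
grip_force: 55.0
```

It stopped hard at 0.5984. I'll draw back, release, rise and look.

move_arm(
  series="3 0 0 0 0 0;6 0 0 0 0 0;10 0 0 0 0 0;16 0 0 0 0 0;23 0 0 0 0 0;31 0 0 0 0 0;38 0 0 0 0 0;44 0 0 0 0 0",
)

```text
time: 20.17
position: [0.5582, -0.0049, 0.1166]
tool_rot: [-0.004, 1.0, -0.0, -0.0]
ft_force: [0.9, 0.2, -1.2]
grip_width: 0.0155
grip_force: 55.0
```

move_arm(
  series="6 0 0 0 0 0;13 0 0 0 0 0;20 0 0 0 0 0;28 0 0 0 0 0;36 0 0 0 0 0;42 0 0 0 0 0;45 0 0 0 0 0;45 0 0 0 0 0",
)

```text
time: 20.83
position: [0.5124, -0.0051, 0.1165]
tool_rot: [-0.005, 1.0, 0.0, -0.001]
ft_force: [-2.7, -0.1, 2.6]
grip_width: 0.0156
grip_force: 55.0
```

move_arm(
  series="0 0 0 0 0 0;0 0 0 0 0 0;0 0 0 0 0 0;0 0 0 0 0 0;0 0 0 0 0 0;0 0 0 0 0 0;0 0 0 0 0 0;0 0 0 0 0 0",
  jaw=0.7,
)

```text
time: 21.5
position: [0.5142, -0.0052, 0.1165]
tool_rot: [-0.004, 1.0, -0.0, -0.0]
ft_force: [0.4, 0.4, -0.6]
grip_width: 0.0576
grip_force: 0.0
```

move_arm(
  series="0 0 -5 0 0 0;0 0 -15 0 0 0;0 0 -30 0 0 0;0 0 -50 0 0 0;0 0 -75 0 0 0;0 0 -100 0 0 0;0 0 -125 0 0 0;0 0 -140 0 0 0",
)

```text
time: 22.17
position: [0.5151, -0.0054, 0.2603]
tool_rot: [-0.005, 1.0, -0.001, 0.002]
ft_force: [0.5, -0.6, -0.3]
grip_width: 0.0606
grip_force: 0.0
```

move_arm(
  series="15 25 0 0 0 0;30 55 0 0 0 0;45 90 0 0 0 0;60 125 0 0 0 0;70 160 0 0 0 0;80 195 0 0 0 0;80 225 0 0 0 0;80 240 0 0 0 0",
)

```text
time: 22.83
position: [0.4309, 0.2371, 0.2578]
tool_rot: [-0.006, 1.0, 0.001, 0.001]
ft_force: [-0.2, -0.5, 0.6]
grip_width: 0.061
grip_force: 0.0
```

```bash
python3 -c "
from h import *
to(.42,.3,.256,90.6)
import cv2
im=[]
for n in ('top','side'):
    c=robot.camera(n);W=c['world_to_cam'];p=c['mtx']@(W@np.array([.51,-.005,.07,1]))[:3];u,v=(p[:2]/p[2]).astype(int)
    im.append(cv2.resize(c['img'][v-75:v+75,u-50:u+50,::-1],None,fx=4,fy=4,interpolation=2))
    cv2.imwrite('pics/full_%s.png'%n,c['img'][:,:,::-1])
    for t in ('bowl','ramekin','jar','rolling_pin','scraper','mill','clip_a'): print(n,t,[(np.round(d['xyz'],3).tolist(),round(float(d['p']),2)) for d in robot.search_frame(c,t)[:3]])
cv2.imwrite('pics/c6.png',np.hstack(im))
"
```

```text
t 22.83 pos [0.4309 0.2371 0.2578] yaw_y 90.67 tilt [ 0.002  0.002 -1.   ] F [-0.2 -0.5  0.6] w 0.061
shift [10.2 63.   1.9] az 0.07
top bowl [([0.632, 0.41, 0.038], 0.66)]
top ramekin [([0.43, -0.325, 0.005], 0.73)]
top jar []
top rolling_pin [([0.672, -0.408, 0.055], 0.63), ([0.505, -0.003, 0.09], 0.21)]
top scraper [([0.371, -0.479, 0.01], 0.74)]
top mill [([0.724, 0.252, 0.086], 0.72)]
top clip_a [([0.509, 0.061, 0.085], 0.58), ([0.155, -0.291, 0.084], 0.38)]
side bowl [([0.59, 0.413, 0.036], 0.96)]
side ramekin [([0.426, -0.308, 0.019], 0.83)]
side jar [([0.405, 0.319, 0.083], 0.94)]
side rolling_pin [([0.663, -0.433, 0.05], 0.67), ([0.506, -0.032, 0.09], 0.2)]
side scraper [([0.369, -0.487, 0.01], 0.55), ([0.502, -0.03, 0.091], 0.45)]
side mill [([0.729, 0.242, 0.072], 0.6)]
side clip_a []
```

View pics/c6.png

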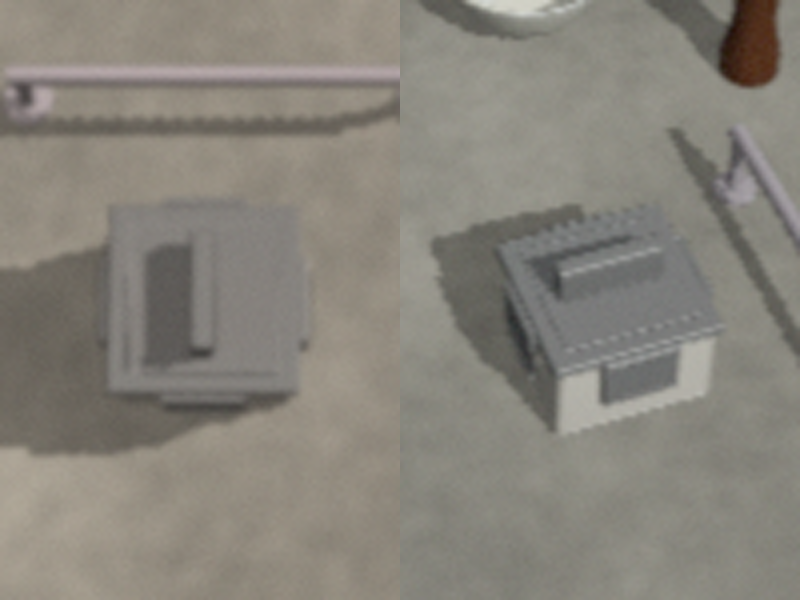

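The tub stands flat. All four clips lie close to the lid edge: top (205,205), left (103,300), right (305,305) and bottom (205,403). Nothing else has moved.

move_arm(
  series="0 0 0 0 0 0;0 0 0 0 0 0;0 0 0 0 0 0;0 0 0 0 0 0",
)

```text
time: 23.97
position: [0.432, 0.2341, 0.2565]
tool_rot: [-0.004, 1.0, -0.0, -0.0]
ft_force: [-0.6, -0.6, -0.6]
grip_width: 0.061
grip_force: 0.0
```

```bash
python3 -c "
from rig import robot
print(robot.hand_in())"
```

```text
the job is handed in; nothing more can be done
None
```

I pressed clip_b and then clip_a shut against the bar. The last pictures show both clips shut, the tub standing flat and nothing else moved; I handed the job in at about 24 s, and no verdict came back.

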